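# Draw out the wide drive tray of a network storage bench

## Task

Get the large hard drive ready for service: first press down the round release button on top of the widest of the three white drive docks, then hook a fingertip behind the upright lip at the front of that dock's tray and draw the tray out along its rails as far as it will go, leaving the drive lying in it. Use the fingertips only: do not pinch the lip or push on its front face, lift nothing, and leave the two small docks and everything else as they are.

Things in the scene. Friction and masses are not known exactly. Their poses are not given: they have to be found in the camera images.
- dock_wide: The widest dock, a fixed white plastic housing 132 mm wide (y), 172 mm deep (x) and 50 mm high, open at the front. Origin: under the middle of its front face; +x runs from the front face into the dock, z up. The front faces roughly towards the robot (yaw within 0.18 rad). The three docks stand in a row, in any order, about 195 mm from centre to centre.
- tray_wide (a joint): How far the wide dock's grey tray is drawn out, m: 0 = fully in, 0.100 = at its stop, fully out; it moves along the dock's -x. It starts 0 to 6 mm out. It slides stiffly (about 2 N friction, plus 15 N per m/s) and stays where it is left.
- hook_wide (a point): Middle of the top edge of the inner (dock-side) face of the wide tray's lip, 42 mm above the table, 52 mm in front of the dock's front face at joint 0; moves with the tray. Axes as the dock's. The lip rises 32 mm over the well's floor, spans 112 mm in y and is 5 mm thick; a white face plate, 3 mm thick and 118 mm wide, its top 43 mm above the table, covers its outer (robot-side) face and is not to be pushed or pinched.
- well_wide (a point): Middle of the finger well, on its floor 10 mm above the table, 26 mm to the dock side of the lip's inner face; moves with the tray. The well is the tray's open part between lip and dock face: 52 mm long in x at joint 0 (more as the tray comes out), 106 mm wide in y between low side walls whose tops are 20 mm above the table. Axes as the dock's.
- button_wide (a joint): Travel of the wide dock's release button, m: 0 = up, 0.005 = fully down; it moves straight down and springs back. About 5 N presses it fully down.
- button_wide_top (a point): Centre of the top of the wide dock's round release button (white, 26 mm across, in a grey housing), on the middle of the dock's roof 34 mm behind the front face, 71 mm above the table.
- drive_wide: Large hard drive, 147 (x) x 102 x 26 mm, about 0.5 kg, lying loose in the wide tray behind the finger well, under the dock's roof. Origin: centre of its underside, which lies 10 mm above the table. It rides along with the tray.
- dock_left: A small dock of the same make, to be left alone: 92 mm wide, 130 mm deep, 44 mm high; origin and axes as the wide dock's. Its tray and lip stand 60 mm out in front of its face, top 37 mm above the table.
- tray_left (a joint): How far that small dock's tray is out, m; starts at 0 and must stay in.
- button_left (a joint): Travel of that small dock's button (on its roof, 30 mm behind the front face, 65 mm above the table), m; not to be pressed.
- drive_left: Small drive 100 x 70 x 9.5 mm lying in that small dock's tray; origin: centre of its underside.
- dock_right: A small dock of the same make, to be left alone: 92 mm wide, 130 mm deep, 44 mm high; origin and axes as the wide dock's. Its tray and lip stand 60 mm out in front of its face, top 37 mm above the table.
- tray_right (a joint): How far that small dock's tray is out, m; starts at 0 and must stay in.
- button_right (a joint): Travel of that small dock's button (on its roof, 30 mm behind the front face, 65 mm above the table), m; not to be pressed.
- drive_right: Small drive 100 x 70 x 9.5 mm lying in that small dock's tray; origin: centre of its underside.
- drive_spare: Spare small drive, 70 (x) x 100 x 9.5 mm, lying loose on the rear of the wide dock's roof, its nearest edge some 45 mm behind the button's centre; origin: centre of its underside.
- transceiver: Small metal transceiver module 56 x 14 x 12 mm lying on a small dock's roof; origin: centre of its underside.
- screw_tin: Round steel screw tin, 44 mm across and 22 mm high, on a small dock's roof; origin: centre of its underside.
- screwdriver: Screwdriver 160 mm long lying on the table to the robot's right, in front of the mug, under 40 mm high; origin: near its middle, on the table.
- mug: White mug, 80 mm across without its handle, 90 mm high, on the table to the robot's right; origin: centre of its underside.
- tape_roll: Grey roll of tape, 70 mm across, 20 mm high, on the table to the robot's left; origin: centre of its underside.

How it is judged:
On the way, in this order (a step that is already met when the one before it is completed fails the run):
1. the wide dock's button is pressed at least 4 mm down while its tray is still in (less than 15 mm out) (value of joint button_wide above 0.004 m and value of joint tray_wide below 0.015 m), for 0.05 s.
2. the tray is on its way out, drawn by fingers that bear on its lip (value of joint tray_wide above 0.03 m and contact force between the fingers and tray_wide_c5 above 0.3 N), for 0.1 s.
At the end, for the whole second after the job is handed in: The wide tray is at least 90 mm out (stop at 100 mm) and at rest, its button up again, the large drive at rest in it, not raised over 6 mm; both small trays under 10 mm out; bystanders moved under 20 mm (on or in docks) or 30 mm (on the table) (value of joint tray_wide above 0.09 m and velocity of joint tray_wide between -0.005 and 0.005 m/s and value of joint button_wide below 0.002 m and x of drive_wide in the frame of hook_wide between 0.115 and 0.15 m and z of drive_wide in the frame of hook_wide below -0.026 m and linear speed of drive_wide below 0.02 m/s and value of joint each of tray_left, tray_right below 0.01 m and distance of each of drive_left, drive_right, drive_spare, transceiver, screw_tin from where it was at the start of the episode below 0.02 m and distance of each of screwdriver, mug, tape_roll from where it was at the start of the episode below 0.03 m); the robot touches nothing.
It fails at once if the front face of the wide tray's lip is pushed or pinched (over 3 N on its face plate) (contact force between the fingers and tray_wide_c6 above 3 N).
It fails at once if the large drive is lifted in its tray by more than 6 mm (z of drive_wide in the frame of hook_wide above -0.026 m).
It fails at once if a small dock's button is pressed over 3 mm (value of joint any of button_left, button_right above 0.003 m).
It fails at once if a small dock's tray is drawn out over 10 mm (value of joint any of tray_left, tray_right above 0.01 m).
It fails at once if a bystander is moved over 20 mm (on or in a dock) or 30 mm (on the table) (distance of any of drive_left, drive_right, drive_spare, transceiver, screw_tin from where it was at the start of the episode above 0.02 m or distance of any of screwdriver, mug, tape_roll from where it was at the start of the episode above 0.03 m).
It also fails if it takes over 38 s, if anything falls off the work surface, if the arm or the gripper's body presses on something with over 40 N, if the wrist force passes 120 N, or if a joint passes its speed limit or range.

## Robot

A 6-joint arm with a two-finger parallel gripper is mounted at the origin on the work surface. World frame = base frame: x ahead of the robot, y to its left, z up, the work surface at z = 0. Lengths are in m, angles in rad, forces in N, time in s.
With the tool pointing down it reaches from about 0.35 to 0.85 m from the base axis. Payload 8.1 kg.
Tool frame: the origin (TCP) lies at the centre of the arm's flange, where the gripper is bolted on; the fingertips stand 186 mm ahead of it and the grasp point (between the pads) lies 167 mm ahead of it (robot.grasp_offset is the distance from the TCP to the grasp point, in m); z points along the fingers, y is the line along which they close (so a half turn about z gives the same grasp; the last joint's range is limited). The gripper opens to 93 mm and grips with 3 to 60 N. Pads are 15 mm wide; open, the fingers measure 128 mm over their backs; the gripper's body (75 mm by 188 mm) begins 65 mm behind the grasp point.
Start: joints at [-1.386, 0.13, 1.488, -0, 1.523, -0.085], TCP at [0.16, -0.578, 0.405] pointing down, gripper open.
Joint ranges: [-2.96, 2.96], [-0.89, 2.26], [0.02, 2.5], [-1.34, 4.48], [0, 2.73], [-2.66, 2.66]. Speed limits (rad/s): [2.39, 2.39, 2.79, 3.14, 3.14, 3.14].

## Interface

Orientations are given as a rotation vector (axis times angle).
In Python, from plant import robot gives the robot as it stands.
- The arm moves only by the tool drive_tool, never from a script. Its argument "moves" is one flat list of numbers, 7 for each row, row after row: the finger opening in mm, from 0 to 93, then the shift along the tool's x, y, z in mm, then the turn, a rotation vector about the tool's x, y, z in degrees. A call has 1 to 8 rows; each row shifts and turns the commanded pose from where the row before left it, along the tool's axes as they then stand; what a row does not reach is not made up. A row lasts 1/10 s, in which the tool goes at most 50 mm and 8.59 degrees, less where a joint would pass 70% of its speed; a pose out of reach is approached as far as the arm can. A call is refused whole if a number of a shift passes 50 or a number of a turn 8.59, either way. A call with a gripper value outside its range is refused whole. The fingers move at their own pace and stop on an object; "grip_force" is the grip in N (left out, the last holds). Time passes only in rows, so rows that do not move let the fingers close. It gives the time, the measured TCP pose, the force, the opening and the grip force at its end, in the units of the state.
- robot.read_state(): the state, without advancing time (a new reading comes with each control period).
- robot.read_camera(name): name is "side" or "top" or "wrist"; returns a dict with "color" (420x560x3 uint8, red, green, blue), "depth" (420x560 float32, m along the optical axis (not along the pixel's ray), 0 where there is no reading), "mtx" (3x3 intrinsics, pixels), "R" (3x3) and "t" (3): a world point X has camera coordinates R X + t. Camera axes: x right, y down, z forward; pixel columns grow to the right and rows downward; lengths in m; the calibration is good to about 2 mm. A picture is of the moment at which its call begins.
- robot.close_job(): hands the job in; it is judged then, once.
The state is a dict: "t": time; "q": joint angles; "dq": joint speeds; "joint_torque": joint torques, N m; "tool_pos": TCP position; "orientation": TCP orientation; "force": force on the tool from outside, world axes, zero at the start; "wrist_torque": the same for the moment, N m; "opening": finger opening in m; "gripper_force": force on a finger pad.
Only numpy, scipy, OpenCV 4.12 (cv2) and the standard library are available. Lean on these libraries where they do the work, as an engineer would, in place of code of your own. Each camera call takes 0.05 s, during which the arm holds its last target. There are 200 camera calls.

## Working session

There is one attempt and no reset: what is moved stays moved. The work goes in short steps, Python scripts to look and compute and a tool call to move; the robot and the scene stay as the last step left them, time stands still between calls to the robot, and variables do not carry over. Pictures are saved under pics/ and viewed, at most 10 in all, crops included, and the job is handed in when it is done.

Besides the shell and the picture viewer there is one more tool, called after "Request:" in YAML: its name, and indented under it one key for each argument. drive_tool: Moves the arm, as the interface text tells. Its arguments: {"type":"object","properties":{"moves":{"type":"array","items":{"type":"number"}},"grip_force":{"type":"number"}},"required":["moves"]}

```bash
mkdir -p pics; python3 - <<'E'
from plant import robot
import cv2, numpy as np
s=robot.read_state(); print(s['t'],s['tool_pos'],s['orientation'],s['opening'],s['force'])
ims=[]
for n in ['top','side']:
    c=robot.read_camera(n); np.savez(f'{n}0.npz',**c); 
    cv2.imwrite(f'pics/{n}0.png',cv2.cvtColor(c['color'],cv2.COLOR_RGB2BGR))
    print(n,-c['R'].T@c['t'],c['R'].round(2).tolist(),c['mtx'][0,0])
E
```

```text
0.0 [ 0.15992697 -0.57805241  0.40366849] [-3.11119671e+00 -4.22294740e-01  1.24661081e-04] 0.09337869915341054 [-0.3777321   0.58747091  0.42787209]
top [ 0.42632146 -0.0066297   1.25176406] [[0.0, -1.0, 0.03], [-0.99, -0.01, -0.15], [0.16, -0.03, -0.99]] 465.55727577441513
side [0.31709949 0.63226063 0.94436913] [[-0.92, -0.4, 0.02], [-0.32, 0.71, -0.63], [0.24, -0.58, -0.78]] 403.199888226609
```

View pics/top0.png

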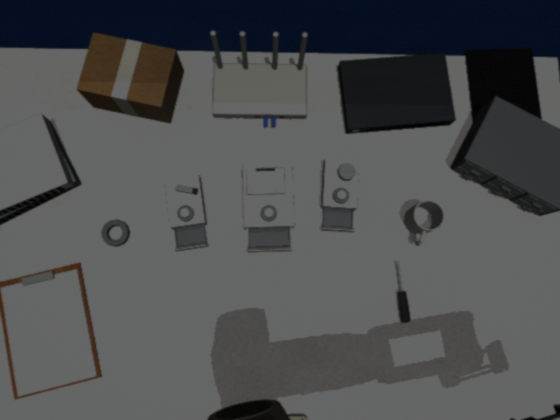

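View pics/side0.png

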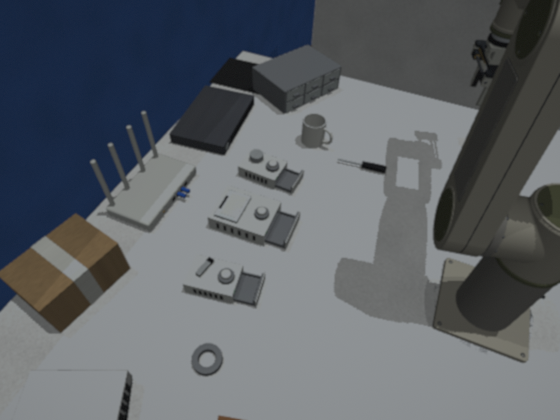

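The wide dock is the middle one: in the top view its button is near (269,213) and its tray well near (269,238). The small docks are at about (186,215) and (340,195). I'll enlarge that area and get a first position fix.

```bash
cat > h.py <<'E'
import numpy as np, cv2
def ray(c,uv,z):
    d=c['R'].T@np.linalg.solve(c['mtx'],[uv[0],uv[1],1]); o=-c['R'].T@c['t']
    return o+d*(z-o[2])/d[2]
def pts(c):
    v,u=np.mgrid[:c['depth'].shape[0],:c['depth'].shape[1]]; d=c['depth'].astype(float)
    p=np.stack([u*d,v*d,d],-1)@np.linalg.inv(c['mtx']).T
    return (p-c['t'])@c['R']
E
python3 - <<'E'
from h import *
c=dict(np.load('top0.npz'))
g=cv2.cvtColor(c['color'],cv2.COLOR_RGB2BGR)[155:260,225:315]
cv2.imwrite('pics/crop.png',cv2.resize(np.clip(g*1.8,0,255).astype('uint8'),None,fx=5.5,fy=5.5,interpolation=cv2.INTER_CUBIC))
P=pts(c)
print('btn',ray(c,(269,213),.071),'lip',ray(c,(269.5,248),.042),'depth z btn',P[210:216,266:272,2].mean())
for n,(u,v) in dict(L=(186,213),R=(340,196)).items(): print(n,ray(c,(u,v),.065))
# roof mask of wide dock from depth height
Z=P[...,2]; m=((Z>.043)&(Z<.057)).astype('uint8'); m[:, :230]=0; m[:,306:]=0; m[:150]=0;m[265:]=0
q=P[m>0]; print(len(q)); r=cv2.minAreaRect(q[:,:2].astype('float32')); print(r)
m2=((Z>.066)&(Z<.076)).astype('uint8'); m2[:,:230]=0;m2[:,306:]=0;m2[:150]=0;m2[265:]=0
q=P[m2>0];print(len(q),q.mean(0),np.median(q,0))
E
```

```text
btn [ 0.6180395  -0.00783787  0.071     ] lip [ 0.53053239 -0.00985108  0.042     ] depth z btn 0.07254850309149115
L [0.61732744 0.20531246 0.065     ]
R [ 0.66538432 -0.19258146  0.065     ]
2156
((0.641846776008606, -0.004727378487586975), (0.2352132648229599, 0.13220764696598053), 2.0438027381896973)
99 [ 0.6291001  -0.00413401  0.07048937] [ 0.62081429 -0.00527595  0.0708296 ]
```

View pics/crop.png

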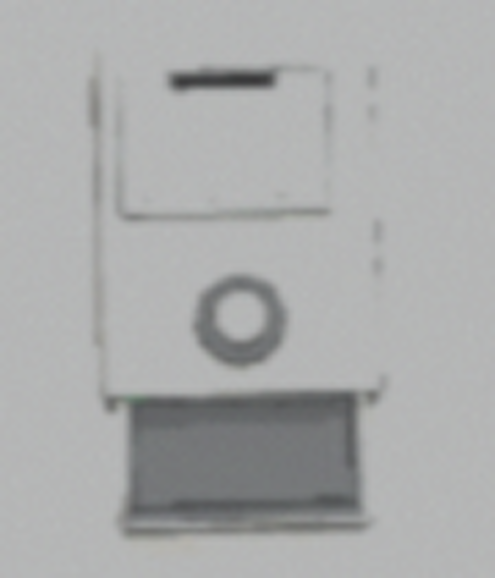

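The crop shows the button centre at crop (241,318) and the lip along the bottom at crop y≈515. The lip slopes slightly, so yaw is about +2°. Dimensions match the spec: 132 mm wide, button at z≈0.071, front at x≈0.584. Next I'll turn the tool, close the fingers and travel above the dock.

Request:
drive_tool:
  moves: [0,0,0,0,0,0,6.75,0,0,0,0,0,0,6.75,0,27.5,-34.7,0,0,0,0,0,27.5,-34.7,0,0,0,0,0,27.5,-34.7,0,0,0,0,0,27.5,-34.7,0,0,0,0,0,27.5,-34.7,0,0,0,0,0,27.5,-34.7,0,0,0,0]
  grip_force: 10

```text
t: 0.9
tool_pos: [0.3183, -0.3629, 0.4044]
orientation: [-3.141, -0.053, 0.0]
force: [1.3, -0.7, 0.3]
opening: 0.0336
gripper_force: 0.0
```

Request:
drive_tool:
  moves: [0,27.5,-34.7,0,0,0,0,0,27.5,-34.7,0,0,0,0,0,27.5,-34.7,0,0,0,0,0,27.5,-34.7,0,0,0,0,0,27.5,-34.7,0,0,0,0,0,27.5,-34.7,0,0,0,0,0,27.5,-34.7,0,0,0,0,0,27.5,-34.7,0,0,0,0]

```text
t: 1.7
tool_pos: [0.5288, -0.0778, 0.4044]
orientation: [-3.141, -0.054, 0.001]
force: [0.5, -0.9, -0.4]
opening: 0.0008
gripper_force: 0.0
```

```bash
python3 - <<'E'
from plant import robot
from h import *
c=robot.read_camera('wrist'); np.savez('w1.npz',**c)
s=robot.read_state(); print(s['t'],s['tool_pos'],s['orientation'],s['opening'],s['force'])
print(-c['R'].T@c['t'],c['R'].round(2).tolist(),c['mtx'][0,0])
cv2.imwrite('pics/w1.png',cv2.cvtColor(np.clip(c['color']*1.5,0,255).astype('uint8'),cv2.COLOR_RGB2BGR))
E
```

```text
1.75 [ 0.53113554 -0.07326894  0.40418102] [-3.13766103e+00 -5.83354001e-02 -2.21389242e-03] 0.00033606287422467554 [-2.59164929  3.8309762   0.11772169]
[ 0.59906827 -0.07590181  0.38507869] [[0.03, -1.0, 0.0], [-0.97, -0.03, 0.26], [-0.26, -0.01, -0.97]] 336.47893073235286
```

View pics/w1.png

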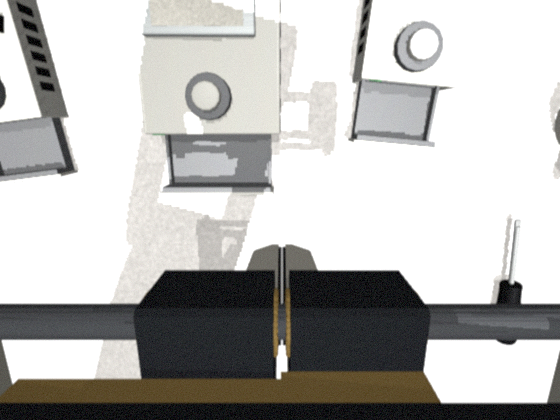

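The wrist view shows the button at (206,95), the roof's front edge from (146,132) to (279,134), and the lip bar near y≈188 between x 165 and 272.

```bash
python3 - <<'E'
from h import *
c=dict(np.load('w1.npz')); P=pts(c); g=cv2.cvtColor(c['color'],cv2.COLOR_RGB2GRAY)
print('btn',ray(c,(206,95),.071), 'roof front',ray(c,(146,132),.05),ray(c,(279,134),.05))
for u in (185,220,255): 
    print(u,g[172:200,u].tolist()); print((P[172:200,u,2]*1000).round().astype(int).tolist())
print('lipL/R',ray(c,(164,188),.042),ray(c,(273,188),.042))
Z=P[...,2]; m=(Z>.0685)&(Z<.075); m[:, :180]=0;m[:,235:]=0;m[:70]=0;m[120:]=0
print('btn depth',m.sum(),P[m].mean(0), 'ring profile mm', (Z[95,180:235]*1000).round().tolist())
m=((Z>.036)&(Z<.048)); m[:175]=0;m[200:]=0;m[:,150:]&=True; m[:,:150]=0;m[:,285:]=0
q=P[m]; print('lip pts',len(q),cv2.minAreaRect(q[:,:2].astype('float32')), q.mean(0))
E
```

```text
btn [ 0.6188516  -0.00848315  0.071     ] roof front [0.58413982 0.05500822 0.05      ] [ 0.58661089 -0.07398553  0.05      ]
185 [130, 128, 128, 126, 107, 86, 82, 83, 88, 84, 66, 48, 46, 43, 60, 93, 121, 130, 130, 133, 151, 179, 196, 196, 196, 196, 200, 200]
[11, 12, 10, 11, 10, 11, 10, 12, 11, 10, 15, 20, 27, 33, 39, 43, 42, 41, 42, 43, 43, 44, 44, 1, 1, 0, 0, 0]
220 [135, 132, 128, 109, 91, 88, 86, 91, 86, 83, 67, 49, 42, 44, 61, 98, 124, 135, 133, 141, 162, 184, 198, 196, 198, 197, 197, 196]
[10, 11, 11, 10, 10, 11, 10, 12, 10, 11, 14, 19, 25, 31, 38, 42, 42, 42, 43, 43, 43, 45, 44, 1, 1, 1, 2, 1]
255 [87, 87, 85, 85, 84, 88, 88, 84, 87, 86, 61, 48, 47, 44, 53, 68, 83, 85, 86, 98, 123, 144, 142, 137, 140, 150, 159, 176]
[9, 11, 11, 10, 11, 11, 11, 10, 9, 11, 14, 20, 27, 32, 38, 42, 42, 42, 42, 42, 43, 45, 43, 1, -1, 1, 2, 0]
lipL/R [0.52770198 0.04345579 0.042     ] [ 0.53151944 -0.06946701  0.042     ]
btn depth 661 [ 0.61890382 -0.00801527  0.07142498] ring profile mm [50.0, 50.0, 51.0, 51.0, 50.0, 64.0, 63.0, 62.0, 62.0, 62.0, 62.0, 63.0, 71.0, 71.0, 73.0, 72.0, 72.0, 73.0, 71.0, 72.0, 73.0, 73.0, 71.0, 72.0, 73.0, 72.0, 72.0, 72.0, 73.0, 71.0, 71.0, 72.0, 70.0, 71.0, 71.0, 72.0, 71.0, 70.0, 70.0, 69.0, 67.0, 63.0, 63.0, 62.0, 64.0, 62.0, 61.0, 62.0, 62.0, 62.0, 62.0, 54.0, 50.0, 50.0, 51.0]
lip pts 994 ((0.527118980884552, -0.01092948392033577), (0.008205404505133629, 0.1172751933336258), 1.765436053276062) [ 0.52746442 -0.01095819  0.04245198]
```

The measurements agree with the spec. Button (0.6187, -0.0082, 0.071), housing ring at 0.063 so closed fingertips can press it, lip inner face at x≈0.531 and yaw ≈1.8°. Now I'll let the arm settle.

Request:
drive_tool:
  moves: [0,20,0,25,0,0,0,0,18,0,25,0,0,0,0,0,0,25,0,0,0,0,0,0,25,0,0,0,0,0,0,0,0,0,0,0,0,0,0,0,0,0,0,0,0,0,0,0,0]

```text
t: 2.45
tool_pos: [0.5666, -0.0786, 0.3066]
orientation: [3.141, 0.053, 0.004]
force: [-0.6, -0.5, 1.0]
opening: 0.0004
gripper_force: 0.0
```

Request:
drive_tool:
  moves: [0,13.6,-17.2,0,0,0,0,0,13.6,-17.2,0,0,0,0,0,13.6,-17.2,0,0,0,0,0,13.6,-17.2,0,0,0,0,0,0,0,17,0,0,0,0,0,0,17,0,0,0,0,0,0,0,0,0,0,0,0,0,0,0,0,0]

```text
t: 3.25
tool_pos: [0.6173, -0.0084, 0.2696]
orientation: [-3.141, -0.052, 0.004]
force: [0.1, -0.9, 0.4]
opening: 0.0005
gripper_force: 0.0
```

Request:
drive_tool:
  moves: [0,0,0,7,0,0,0,0,0,0,4,0,0,0,0,0,0,2,0,0,0,0,0,0,2,0,0,0,0,0,0,1.5,0,0,0,0,0,0,0,0,0,0]

```text
t: 3.85
tool_pos: [0.6181, -0.0078, 0.2544]
orientation: [3.141, 0.054, -0.0]
force: [-2.1, -0.3, 3.3]
opening: 0.0007
gripper_force: 1.7
```

Request:
drive_tool:
  moves: [0,0,0,1.2,0,0,0,0,0,0,1.2,0,0,0,0,0,0,0.8,0,0,0,0,0,0,0,0,0,0]

```text
t: 4.25
tool_pos: [0.6183, -0.0078, 0.2523]
orientation: [3.141, 0.054, 0.001]
force: [-6.8, -2.4, 11.4]
opening: 0.0003
gripper_force: 5.7
```

The button bottomed at 11 N, 4.7 mm below first contact. Next I'll lift clear and move back over the well.

Request:
drive_tool:
  moves: [0,0,0,-15,0,0,0,0,0,0,-17,0,0,0,0,-15,0,0,0,0,0,0,-16,0,0,0,0,0,0,-16,0,0,0,0,0,0,-14,0,0,0,0,0,0,0,0,0,0,0,0,0,0,0,0,0,0,0]

```text
t: 5.05
tool_pos: [0.5577, -0.0098, 0.2842]
orientation: [3.141, 0.054, 0.003]
force: [0.4, 0.3, 0.7]
opening: 0.0006
gripper_force: 0.0
```

```bash
python3 - <<'E'
from plant import robot
from h import *
c=robot.read_camera('wrist'); P=pts(c)
s=robot.read_state(); print(s['t'],s['tool_pos'],s['force'])
Z=P[...,2]; X=P[...,0];Y=P[...,1]
m=(Z>.038)&(Z<.047)&(X>.48)&(X<.56)&(abs(Y+.01)<.05); q=P[m]; print('lip',m.sum(), q.mean(0) if m.sum() else '')
for y in (.03,-.045):
    k=m&(abs(Y-y)<.006); print(y,k.sum(),np.percentile(X[k],[2,98]) if k.sum() else '')
cv2.imwrite('pics/w2.png',cv2.cvtColor(c['color'],cv2.COLOR_RGB2BGR))
E
```

```text
5.1 [ 0.55789244 -0.00974741  0.28400091] [-0.41237156 -0.48411898 -0.12348781]
lip 657 [ 0.52892575 -0.0086539   0.04204412]
0.03 152 [0.52419368 0.52996629]
-0.045 154 [0.52677935 0.5325642 ]
```

View pics/w2.png

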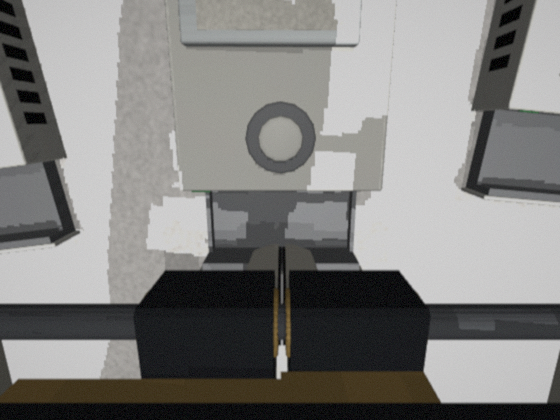

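The fingers (about (282,260)) stand over the well, between the lip (inner face x≈0.5315) and the dock face (0.584), and the button is up again. Descending now.

Request:
drive_tool:
  moves: [0,0,0,20,0,0,0,0,0,0,20,0,0,0,0,0,0,20,0,0,0,0,0,0,12,0,0,0,0,0,0,8,0,0,0,0,0,0,0,0,0,0,0,0,0,0,0,0,0]

```text
t: 5.8
tool_pos: [0.5577, -0.0098, 0.2037]
orientation: [3.141, 0.054, 0.001]
force: [0.0, -1.1, 0.7]
opening: 0.0003
gripper_force: 0.0
```

Request:
drive_tool:
  moves: [0,-6,0,0,0,0,0,0,-6,0,0,0,0,0,0,-4,0,0,0,0,0,0,-3,0,0,0,0,0,0,-4,0,0,0,0,0,0,-5,0,0,0,0,0,0,-5,0,0,0,0,0,0,-5,0,0,0,0]

```text
invalid input at $.moves: expected a multiple of 7 numbers
```

Request:
drive_tool:
  moves: [0,-6,0,0,0,0,0,0,-6,0,0,0,0,0,0,-4,0,0,0,0,0,0,-3,0,0,0,0,0,0,-4,0,0,0,0,0,0,-5,0,0,0,0,0,0,-5,0,0,0,0,0,0,-5,0,0,0,0,0]

```text
t: 6.6
tool_pos: [0.5191, -0.0111, 0.2035]
orientation: [3.141, 0.054, 0.002]
force: [2.5, 0.6, 2.0]
opening: 0.0007
gripper_force: 1.4
```

The force is +2.5 N in x, so the lip is being drawn. Continuing the pull.

Request:
drive_tool:
  moves: [0,-6,0,0,0,0,0,0,-6,0,0,0,0,0,0,-6,0,0,0,0,0,0,-6,0,0,0,0,0,0,-6,0,0,0,0,0,0,-6,0,0,0,0,0,0,-6,0,0,0,0,0,0,-6,0,0,0,0,0]

```text
t: 7.4
tool_pos: [0.4707, -0.0128, 0.203]
orientation: [3.141, 0.054, -0.0]
force: [4.3, -0.4, 1.9]
opening: 0.0008
gripper_force: 1.4
```

Request:
drive_tool:
  moves: [0,-6,0,0,0,0,0,0,-6,0,0,0,0,0,0,-5,0,0,0,0,0,0,-4,0,0,0,0,0,0,-3,0,0,0,0,0,0,-3,0,0,0,0,0,0,-2,0,0,0,0,0,0,0,0,0,0,0,0]

```text
t: 8.2
tool_pos: [0.4426, -0.0137, 0.203]
orientation: [-3.141, -0.053, -0.003]
force: [7.7, 0.0, -5.0]
opening: 0.0008
gripper_force: 3.9
```

Request:
drive_tool:
  moves: [0,-1.5,0,0,0,0,0,0,0,0,0,0,0,0]

```text
t: 8.4
tool_pos: [0.442, -0.0137, 0.2033]
orientation: [-3.141, -0.053, -0.008]
force: [14.9, 0.7, -12.5]
opening: 0.0003
gripper_force: 7.6
```

The force rose to 15 N with almost no motion, so the tray is at its stop. Back off the lip and lift straight up.

Request:
drive_tool:
  moves: [0,4,0,0,0,0,0,0,6,0,0,0,0,0,0,4,0,0,0,0,0,0,0,0,-15,0,0,0,0,0,0,-25,0,0,0,0,0,0,-35,0,0,0,0,0,0,-35,0,0,0,0,0,0,-35,0,0,0]

```text
t: 9.2
tool_pos: [0.4545, -0.0132, 0.349]
orientation: [-3.141, -0.054, 0.002]
force: [-0.5, -0.2, -0.0]
opening: -0.0001
gripper_force: 0.0
```

Request:
drive_tool:
  moves: [0,0,0,0,0,0,0,0,0,0,0,0,0,0,0,0,0,0,0,0,0]

```text
t: 9.5
tool_pos: [0.4543, -0.0132, 0.3465]
orientation: [-3.141, -0.054, 0.004]
force: [-1.1, -0.3, -0.6]
opening: 0.0006
gripper_force: 0.0
```

```bash
python3 - <<'E'
from plant import robot
from h import *
s=robot.read_state(); print(s['t'],s['tool_pos'],s['force'])
c=robot.read_camera('side'); P=pts(c); X,Y,Z=P[...,0],P[...,1],P[...,2]
m=(Z>.037)&(Z<.047)&(X>.39)&(X<.55)&(abs(Y+.012)<.055); q=P[m]; print('lip',m.sum(),q.mean(0),np.percentile(q[:,0],[2,98]))
m=(Z>.067)&(Z<.078)&(abs(X-.6187)<.016)&(abs(Y+.0082)<.016); print('btn z',m.sum(),Z[m].mean())
cv2.imwrite('pics/s2.png',cv2.cvtColor(np.clip(c['color']*1.3,0,255).astype('uint8'),cv2.COLOR_RGB2BGR))
E
```

```text
9.5 [ 0.45427087 -0.01320115  0.34653624] [-1.11461064 -0.25094758 -0.55729499]
lip 231 [ 0.48326793 -0.00685325  0.03964735] [0.42560239 0.54778902]
btn z 53 0.0702629128124009
```

View pics/s2.png

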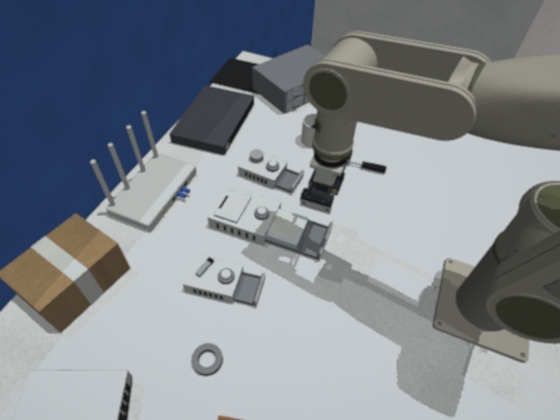

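The side view shows the wide tray drawn right out, with its lip near (328,236) and the drive lying in it near (287,230). The button is up and the other things are where they started. The gripper is clear, so I'm handing in.

```bash
python3 -c "
from plant import robot
print(robot.close_job())"
```

```text
the job is handed in; nothing more can be done
None
```

I pressed the wide dock's button fully down, then drew its tray out to the stop with the drive lying in it, and handed the job in at about 9.5 s; no verdict was returned.

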